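# Unlatch and open the bead case

### The arm

A 6-joint arm with a two-finger parallel gripper is mounted at the origin on the work surface. World frame = base frame: x ahead of the robot, y to its left, z up, the work surface at z = 0. Lengths are in m, angles in rad, forces in N, time in s.
With the tool pointing down it reaches from about 0.35 to 0.85 m from the base axis. Payload 8.1 kg.
Tool frame: the origin (TCP) lies midway between the tips of the shut fingers; the grasp point (between the pads) lies 19 mm behind it; z points along the fingers, y is the line along which they close (so a half turn about z gives the same grasp; the last joint's range is limited). The gripper opens to 85 mm and grips with 20 to 120 N. Pads are 22 mm wide; open, the fingers measure 114 mm over their backs; the gripper's body (76 mm by 85 mm) begins 54 mm behind the grasp point. The pads swing forward as they close: fully open they stand 13 mm farther back than shut.
Start: joints at [-1.243, 0.13, 1.488, -0, 1.523, -0.085], TCP at [0.241, -0.55, 0.231] pointing down, gripper open.
Joint ranges: [-2.96, 2.96], [-0.89, 2.26], [0.02, 2.5], [-1.34, 4.48], [0, 2.73], [-2.66, 2.66]. Speed limits (rad/s): [2.39, 2.39, 2.79, 3.14, 3.14, 3.14].

### API

Orientations are given as a unit quaternion [w, x, y, z].
In Python, from plant import r gives the robot as it stands.
- The arm moves only by the tool servo_tool, never from a script. Its arguments are lists of equal length, an entry for each row: "gripper": the gripper command: -1 is shut, 1 is fully open, values between are in proportion; "dp": the shift along the tool's x, y, z in cm, a list of three; "dr": the turn, a rotation vector about the tool's x, y, z in rad, a list of three. A call has exactly 10 rows; each row is the pose to reach, as a shift and turn from the pose commanded when the call began, along the tool's axes at that moment; what a row does not reach only later rows make up. A row lasts 1/12 s, in which the tool goes at most 41.7 mm and 7.16 degrees, less where a joint would pass 70% of its speed; a pose out of reach is approached as far as the arm can. A call with a gripper value outside its range is refused whole. The fingers move at their own pace and stop on an object; "squeeze" is the grip in N (left out, the last holds). Time passes only in rows, so rows that repeat a pose let the fingers close, or fill a call up. It gives the time, the measured TCP pose, the force, the opening and the grip force at its end, in the units of the state.
- r.observe(): the state, without advancing time (a new reading comes with each control period).
- r.snapshot(name): name is "scene" or "top" or "wrist"; returns the picture (480x640x3 uint8, red, green, blue); there is no depth.
- r.calibration(name): a dict with "vfov" (degrees; the focal length in pixels is half the picture's height over the tangent of half this angle, whatever the lens; pixels are square), "cx", "cy" (the principal point, pixels), "R" (3x3) and "t" (3): a world point X has camera coordinates R X + t. Camera axes: x right, y down, z forward; pixel columns grow to the right and rows downward; lengths in m; the calibration is good to about 2 mm. A picture is of the moment at which its call begins: read the wrist's pose just before it. calibration takes no time and is no camera call; for the wrist camera it gives the pose at the moment of the call.
- r.job_done(): hands the job in; it is judged then, once.
The state is a dict: "clock": time; "q": joint angles; "qvel": joint speeds; "effort": joint torques, N m; "tcp_pos": TCP position; "tcp_rot": TCP orientation; "ft_force": force on the tool from outside, world axes, zero at the start; "ft_torque": the same for the moment, N m; "width": opening from 0.0 (shut) to 1.0 (fully open); "gripper_force": force on a finger pad.
Only numpy, scipy, OpenCV 4.12 (cv2) and the standard library are available. Lean on these libraries where they do the work, as an engineer would, in place of code of your own. Each camera call takes 0.05 s, during which the arm holds its last target. There are 200 camera calls.

### The job

Open the locked bead case: gently slide its safety tab away from the wire bail until the bail springs up a little, without forcing the tab against its end stop. Then swing the bail up and over towards the case's front, well past upright, and only after that lift the lid by its wire pull until it stands upright. Leave lid and bail open and released, and do not disturb the jar, spool and note pad that stand round the case.

Things in the scene. Friction and masses are not known exactly. Their poses are not given: they have to be found in the camera images.
- case: Grey bead case, clear lid, immovable, on a 20 mm board. Origin: centre of its underside. Case axes: x from the front ledge to the lid's hinge (away from robot), y left, z up. All offsets below are in these axes, mm, z from the underside. Ledge: x -105 to -40, y -150 to 150, top z 45. Lid: x -38 to 90, 8 thick, top z 78. Catch on the +y half, lid pull on the -y half.
- tab_grip (a point): Safety tab's thumb piece: grey upright block 12 (x) by 14 (y) by 28 high, z 104 to 132, at x -50, y 112 when locked. This point: its middle axis at z 120. It slides only along case y, to +y (away from the bail) to release. Room for fingers on its x sides above z 98. A steel bolt under it (z 96 to 104) reaches to -y over the bail's left arm and blocks it.
- tab (a joint): Tab travel along case +y, m, about 0 locked. It drags with 3 to 6 N and stays where left. How far the bolt is set out varies and is not reported: the bail comes free somewhere between 11 and 26 mm of travel, and 2 to 3 mm later (at 14 to 28 mm) the bolt meets a firm end stop, felt as a sharp rise of force; the bail is surely free by then.
- tab_stop: End stop of the tab's bolt: small fixed grey block 14 (x) by 12 (y), z 92 to 104, at x -50, y 132 to 144. More than 20 N on it counts as breaking it. Origin at x -50, y 138, z 96.
- bail_bar (a point): Middle of the bail's cross bar. The bail is a U of 8 mm round steel wire lying over the lid's front edge; the bar runs along case y, 48 clear between the arms, round, so it can turn between the fingers. Closed: x -10, y 55, z 94 (16 above the lid's top). The space around its middle is free.
- bail_hinge (a point): Fixed point on the bail's hinge axis (along case y), x -88, y 55, z 62. The bar's axis is 84 mm from it, 22.3 degrees (0.389 rad) above case +x as seen from the hinge at bail angle 0.
- bail (a joint): Bail angle, rad: 0 closed, growing as the bar rises and swings over towards the case's front (-x), up to 2.0. When the tab lets go, a spring pin lifts it to about 0.3 to 0.4; from there it is light and has a little friction. At 1.18 the bar stands straight above the hinge; beyond that it rests towards the front.
- lid_bar (a point): Middle of the lid's wire pull: a U of 8 mm round steel wire in the lid's plane, standing out over the ledge in front of the lid's front edge. Its bar runs along case y, 60 long between the arms' centres (52 clear), 32 clear between bar and lid edge. Shut: x -74, y -70, z 74, i.e. its axis 29 above the ledge.
- lid_hinge (a point): Fixed point on the lid's hinge axis (along case y), x 90, y -70, z 74; 164 mm from the pull's bar and at its height when shut.
- lid (a joint): Lid angle, rad: 0 shut, 1.57 upright, stop at 1.75. A stiff hinge (about 3 N at the pull): it stays where it is left.
- jar: Bystander, loose: white lidded paint jar, 60 dia x 85 high (mm). Origin under its centre.
- spool: Bystander, loose: small bare wooden spool, 40 dia x 50 high (mm). Origin under its centre.
- pad: Bystander, loose: pale yellow square note pad, 76 x 76 x 14 (mm). Origin under its centre.

How it is judged:
By the outcome, as a careful person would: the job done as asked, in the order asked, and still so for the second after the job is handed in, with the robot touching nothing.
It also fails if it takes over 58 s, if anything falls off the work surface, if the arm or the gripper's body presses on something with over 40 N, if the wrist force passes 120 N, or if a joint passes its speed limit or range.

## Working session

There is one attempt and no reset: what is moved stays moved. The work goes in short steps, Python scripts to look and compute and a tool call to move; the robot and the scene stay as the last step left them, time stands still between calls to the robot, and variables do not carry over. Pictures are saved under pics/ and viewed, at most 10 in all, crops included, and the job is handed in when it is done.

Besides the shell and the picture viewer there is one more tool, called after "Call:" as a command line: name --argument value ..., lists and objects as JSON in quotes. servo_tool: Moves the arm, as the interface text tells. Its arguments: {"type":"object","properties":{"gripper":{"type":"array"},"dp":{"type":"array"},"dr":{"type":"array"},"squeeze":{"type":"number"}},"required":["gripper","dp","dr"]}

```bash
mkdir -p pics; ls
python3 - <<'E'
from plant import r
import cv2
o=r.observe();print(o)
for n in("scene","top"):
    c=r.calibration(n);print(n,c)
    cv2.imwrite(f"pics/{n}0.png",r.snapshot(n)[:,:,::-1])
E
```

```text
pics
{'clock': 0.0, 'q': array([-1.24343749e+00,  1.31164430e-01,  1.48928622e+00, -1.31511716e-05,
        1.52299734e+00, -8.54204750e-02]), 'qvel': array([ 8.71750311e-04, -2.11923989e-03,  2.08583324e-04,  2.90080308e-04,
       -3.85933949e-05,  7.63264914e-05]), 'effort': array([ 2.00475342e-04, -5.69391525e+01, -5.00554132e+01, -2.15506711e-04,
        1.42918172e-02, -6.34330536e-05]), 'tcp_pos': array([ 0.24052067, -0.54907883,  0.23023867]), 'tcp_rot': array([-9.20097876e-04,  9.78776664e-01,  2.04927745e-01, -1.18465734e-04]), 'ft_force': array([-0.54471841, -0.31754983,  0.90751655]), 'ft_torque': array([-0.03104884, -0.04218175, -0.02757173]), 'gripper_force': 0.0, 'width': 1.000990117185929}
scene {'vfov': 50.61439101824406, 'cx': 317.6345735919881, 'cy': 236.08584789223386, 'R': array([[ 0.46049156,  0.88752565, -0.01567643],
       [ 0.47738167, -0.26250061, -0.83857031],
       [-0.74836773,  0.37867091, -0.54456779]]), 't': array([-0.2861324 , -0.15353983,  1.37912312])}
top {'vfov': 48.558949329376716, 'cx': 318.85672246370297, 'cy': 238.9925890425826, 'R': array([[ 0.04813485, -0.99883991,  0.00136563],
       [-0.96880244, -0.04702001, -0.24333299],
       [ 0.24311491,  0.01038977, -0.96994185]]), 't': array([0.01762755, 0.59654399, 0.73689669])}
```

View pics/top0.png

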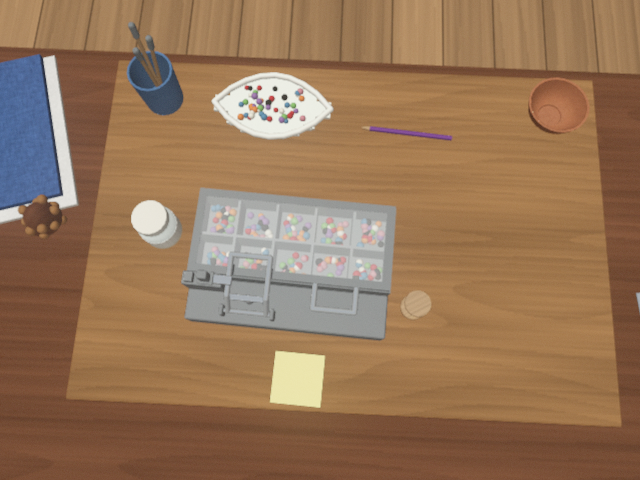

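View pics/scene0.png

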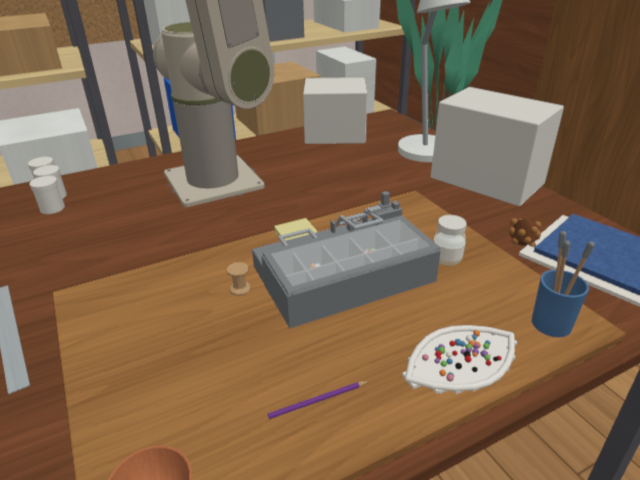

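The top view shows the case, with its ledge towards the robot. Ledge front corners are near (187,320) and (386,335), the lid's back corners near (200,190) and (396,205), and the tab near (188,277). The jar is at (157,225), the spool at (416,305) and the pad at (298,378). The scene view agrees. I'll zoom in on the case to get precise pixels.

Run:
```python
import cv2
i=cv2.imread("pics/top0.png")[180:345,170:410]
cv2.imwrite("pics/crop0.png",cv2.resize(i,None,fx=3.3333,fy=3.3333,interpolation=cv2.INTER_CUBIC))
```

```text
(no output)
```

View pics/crop0.png

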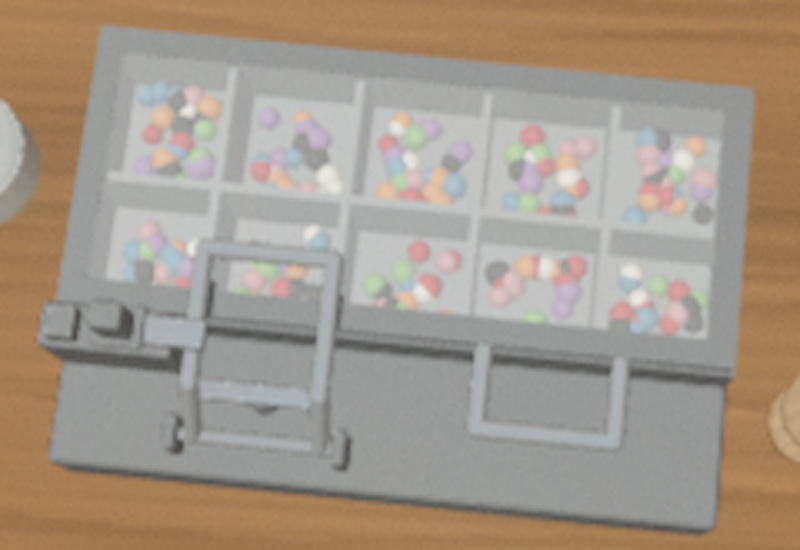

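The crop shows the ledge front corners at (50,460) and (714,528), the bail bar's middle at (272,250), the lid bar's middle at (546,434) and the thumb block's top at about (111,312). I'll cast these onto their planes and fit the case pose.

```bash
cat > h.py <<'E'
import numpy as np
def ray(c,u,v,z):
    f=240/np.tan(np.radians(c["vfov"])/2); R=np.array(c["R"]);t=np.array(c["t"])
    d=R.T@np.array([(u-c["cx"])/f,(v-c["cy"])/f,1]); o=-R.T@t
    return o+d*(z-o[2])/d[2]
def proj(c,X):
    f=240/np.tan(np.radians(c["vfov"])/2); p=np.array(c["R"])@X+c["t"]
    return np.array([c["cx"]+f*p[0]/p[2],c["cy"]+f*p[1]/p[2]])
E
python3 - <<'E'
from plant import r
from h import *
c=r.calibration("top")
L=[("fl",50,460,-105,150,45),("fr",714,528,-105,-150,45),("bail",272,250,-10,55,94),("lid",546,434,-74,-70,74),("tab",111,312,-50,112,132),("bkl",104,28,90,150,78),("bkr",752,90,90,-150,78)]
W=np.array([ray(c,170+u/3.3333,180+v/3.3333,.02+z/1e3) for _,u,v,x,y,z in L])
C=np.array([[x,y] for *_,x,y,z in L])/1e3
m=W[:,:2].mean(0);n=C.mean(0)
w=W[:,:2]-m;q=C-n
th=np.arctan2((q[:,0]*w[:,1]-q[:,1]*w[:,0]).sum(),(q*w).sum())
R=np.array([[np.cos(th),-np.sin(th)],[np.sin(th),np.cos(th)]]);o=m-R@n
print("yaw",th,"origin",o)
for l,a,b in zip(L,W,C):print(l[0],a.round(4),((a[:2]-o)@R-b).round(4)*1e3)
for k,u,v,z in(("jar",150,217,.105),("spool",418,302,.07),("pad",298,379,.034)):
    p=ray(c,u,v,z);print(k,p.round(3),((p[:2]-o)@R).round(3))
def cw(x,y,z): return np.r_[o+R@np.array([x,y])/1e3,.02+z/1e3]
for k in((-50,112,120),(-10,55,94),(-74,-70,74),(90,-70,74)):print(k,cw(*k).round(4))
E
```

```text
yaw -0.053425790657105295 origin [0.56305403 0.085415  ]
fl [0.4668 0.2392 0.065 ] [ 0.6 -1.6]
fr [ 0.4512 -0.0568  0.065 ] [0.9 2. ]
bail [0.5566 0.1412 0.114 ] [0.5 0.4]
lid [0.4856 0.0197 0.094 ] [0.2 0.2]
tab [0.5197 0.199  0.152 ] [ 0.7 -0.9]
bkl [0.659  0.2276 0.098 ] [-1.7 -2.9]
bkr [ 0.6439 -0.0664  0.098 ] [-1.2  2.7]
jar [0.609 0.297 0.105] [0.034 0.214]
spool [ 0.507 -0.105  0.07 ] [-0.046 -0.194]
pad [0.387 0.068 0.034] [-0.175 -0.027]
(-50, 112, 120) [0.5191 0.1999 0.14  ]
(-10, 55, 94) [0.556  0.1409 0.114 ]
(-74, -70, 74) [0.4854 0.0195 0.094 ]
(90, -70, 74) [0.6492 0.0107 0.094 ]
```

The fit is good to about 2 mm. I'll write a move calculator and compute the move to above the tab.

```bash
cat >> h.py <<'E'
from scipy.spatial.transform import Rotation as Ro
O=np.array([0.56305,0.08542]);TH=-0.0534
RC=np.array([[np.cos(TH),-np.sin(TH)],[np.sin(TH),np.cos(TH)]])
def cw(x,y,z): return np.r_[O+RC@np.array([x,y])/1e3,.02+z/1e3]
def tocase(p): return np.r_[(np.array(p[:2])-O)@RC*1e3,(p[2]-.02)*1e3]
def tool(o): w,x,y,z=o["tcp_rot"]; return Ro.from_quat([x,y,z,w])
G=Ro.from_matrix(np.array([[-np.sin(TH),np.cos(TH),0],[np.cos(TH),np.sin(TH),0],[0,0,-1]]).T)  # tool x=case y, y=case x
def plan(o,case_tcp):
    "dp (cm), dr to put TCP at a case point (mm), in G orientation"
    T=tool(o); return (T.inv().apply(cw(*case_tcp)-o["tcp_pos"])*100).round(2),(T.inv()*G).as_rotvec().round(3)
E
python3 - <<'E'
from plant import r
from h import *
print(plan(r.observe(),(-50,112,185)))
E
```

```text
(array([ 55.57, -57.43,   2.64]), array([-1.000e-03, -1.000e-03, -1.105e+00]))
```

Call:
servo_tool --gripper '[1, 1, 1, 1, 1, 1, 0.5, 0, -0.3, -0.3]' --dp '[[2.8, -2.9, 0.1], [5.6, -5.8, 0.3], [8.4, -8.7, 0.4], [11.2, -11.6, 0.5], [14, -14.5, 0.7], [16.8, -17.4, 0.8], [19.6, -20.3, 0.9], [22.4, -23.2, 1], [25.2, -26.1, 1.2], [28, -29, 1.3]]' --dr '[[0, 0, -0.11], [0, 0, -0.22], [0, 0, -0.33], [0, 0, -0.44], [0, 0, -0.55], [0, 0, -0.66], [0, 0, -0.77], [0, 0, -0.88], [0, 0, -0.99], [0, 0, -1.1]]'

```text
clock: 0.93
tcp_pos: [0.3808, -0.1697, 0.2179]
tcp_rot: [-0.0, 0.726, 0.688, -0.0]
ft_force: [1.7, -0.3, -0.0]
width: 0.455
gripper_force: 0.0
```

Run:
```python
from plant import r
from h import *
print(plan(r.observe(),(-50,112,185)))
```

```text
(array([37.64, 11.85,  1.29]), array([-0., -0.,  0.]))
```

Call:
servo_tool --gripper '[-0.3, -0.3, -0.3, -0.3, -0.3, -0.3, -0.3, -0.3, -0.3, -0.3]' --dp '[[3.8, 1.2, 0.1], [7.9, 2.5, 0.3], [11.8, 3.7, 0.4], [15.7, 4.9, 0.5], [19.6, 6.2, 0.7], [23.5, 7.4, 0.8], [27.4, 8.6, 0.9], [31.3, 9.9, 1], [35.2, 11.1, 1.2], [37.6, 11.9, 1.3]]' --dr '[[0, 0, 0], [0, 0, 0], [0, 0, 0], [0, 0, 0], [0, 0, 0], [0, 0, 0], [0, 0, 0], [0, 0, 0], [0, 0, 0], [0, 0, 0]]'

```text
clock: 1.77
tcp_pos: [0.5215, 0.2005, 0.2045]
tcp_rot: [-0.001, 0.727, 0.687, 0.0]
ft_force: [0.8, -0.3, -0.3]
width: 0.352
gripper_force: 0.0
```

Run:
```python
from plant import r
from h import *
import cv2
o=r.observe();print(tocase(o["tcp_pos"]),o["width"],plan(o,(-50,112,108)))
c=r.calibration("wrist")
i=r.snapshot("wrist")[:,:,::-1].copy()
for p in((-50,112,132),(-50,112,104),(-50,138,104),(-10,55,98)):
    q=proj(c,cw(*p));print(p,q.round())
    cv2.drawMarker(i,tuple(int(v) for v in q),(0,0,255),0,12)
cv2.imwrite("pics/w1.png",i)
```

```text
[-47.59439537 112.73536925 184.47422811] 0.35159207006454285 (array([-0.08, -0.23,  7.65]), array([-0.001, -0.001, -0.003]))
(-50, 112, 132) [316. 274.]
(-50, 112, 104) [316. 259.]
(-50, 138, 104) [316. 221.]
(-10, 55, 98) [370. 327.]
```

View pics/w1.png

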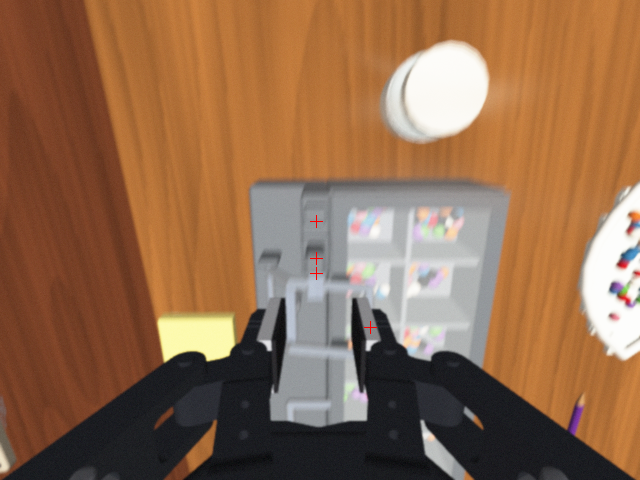

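The wrist view shows the fingers centred on the tab's column (316), but the marks sit about 20 px below the blocks. The arm may still have been settling, so I'll retake it at rest with more marks, zoomed.

Run:
```python
from plant import r
from h import *
import cv2
o=r.observe();print(tocase(o["tcp_pos"]),abs(o["qvel"]).max(),plan(o,(-50,112,108)))
c=r.calibration("wrist"); print(c)
i=r.snapshot("wrist")[:,:,::-1].copy()
x0,y0,s=230,160,4
i=cv2.resize(i[y0:y0+150,x0:x0+200],None,fx=s,fy=s,interpolation=cv2.INTER_CUBIC)
for p,k in(((-50,112,132),(0,0,255)),((-50,138,104),(0,255,0)),((-105,150,45),(255,0,0)),((-38,150,78),(0,255,255)),((-50,83,86),(255,0,255))):
    q=proj(c,cw(*p));print(p,q.round())
    cv2.drawMarker(i,tuple(int(v) for v in (q-[x0,y0])*s),k,0,20)
cv2.imwrite("pics/w2.png",i)
```

```text
[-47.18791786 115.26095437 184.0986673 ] 0.09256555011943388 (array([-0.34, -0.28,  7.61]), array([-0.001, -0.002, -0.001]))
{'vfov': 69.41993158662682, 'cx': 318.2474245987316, 'cy': 248.06105987066556, 'R': array([[ 9.98480498e-01, -5.51061189e-02, -1.01989679e-04],
       [-5.24977131e-02, -9.51777617e-01,  3.02263722e-01],
       [-1.67536521e-02, -3.01799077e-01, -9.53224335e-01]]), 't': array([-0.50890461,  0.18988851,  0.42458381])}
(-50, 112, 132) [316. 278.]
(-50, 138, 104) [316. 225.]
(-105, 150, 45) [249. 194.]
(-38, 150, 78) [333. 201.]
(-50, 83, 86) [316. 290.]
```

View pics/w2.png

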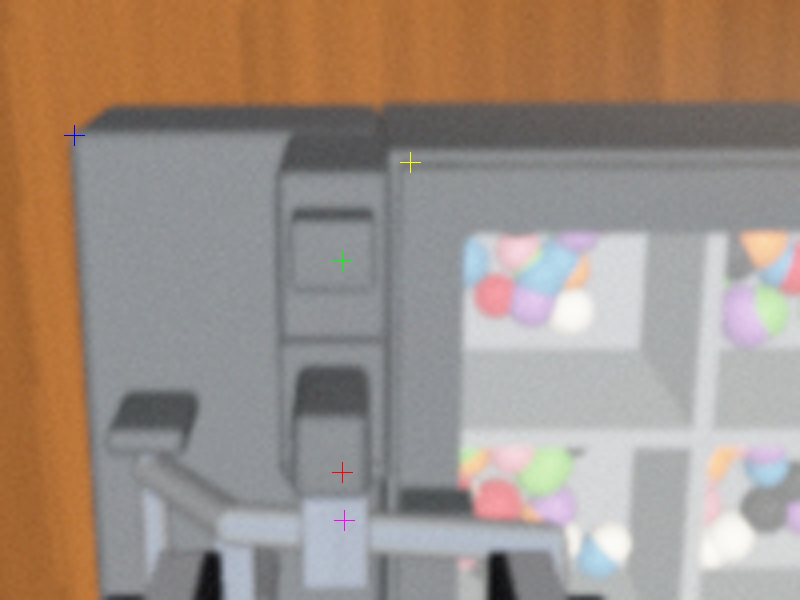

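The marks now match: thumb top centre at (330,455) and stop at (333,250) in the crop. The tab lies about 1.5 mm towards -x and 1.5 mm towards +y of the model. I'll descend with that correction.

Call:
servo_tool --gripper '[-0.3, -0.3, -0.3, -0.3, -0.3, -0.3, -0.3, -0.3, -0.3, -0.3]' --dp '[[-0.1, -0.3, 1], [-0.2, -0.4, 2], [-0.2, -0.4, 3.5], [-0.2, -0.4, 5], [-0.2, -0.4, 6], [-0.2, -0.4, 7], [-0.2, -0.4, 7.4], [-0.2, -0.4, 7.6], [-0.2, -0.4, 7.6], [-0.2, -0.4, 7.6]]' --dr '[[0, 0, 0], [0, 0, 0], [0, 0, 0], [0, 0, 0], [0, 0, 0], [0, 0, 0], [0, 0, 0], [0, 0, 0], [0, 0, 0], [0, 0, 0]]'

```text
clock: 2.7
tcp_pos: [0.5178, 0.1951, 0.13]
tcp_rot: [0.0, 0.727, 0.686, 0.0]
ft_force: [0.1, -0.7, 0.2]
width: 0.347
gripper_force: 0.0
```

Run:
```python
from plant import r
from h import *
o=r.observe();print(tocase(o["tcp_pos"]),o["ft_force"],abs(o["qvel"]).max())
```

```text
[-51.04908582 107.10359366 109.98000025] [ 0.07557913 -0.69877522  0.19401379] 0.00807753073511441
```

Call:
servo_tool --gripper '[-0.3, -0.3, -0.3, -0.5, -0.8, -1, -1, -1, -1, -1]' --dp '[[0.3, 0, 0], [0.6, 0, 0.1], [0.6, 0, 0.1], [0.6, 0, 0.1], [0.6, 0, 0.1], [0.6, 0, 0.1], [0.6, 0, 0.1], [0.6, 0, 0.1], [0.6, 0, 0.1], [0.6, 0, 0.1]]' --dr '[[0, 0, 0], [0, 0, 0], [0, 0, 0], [0, 0, 0], [0, 0, 0], [0, 0, 0], [0, 0, 0], [0, 0, 0], [0, 0, 0], [0, 0, 0]]' --squeeze 30

```text
clock: 3.53
tcp_pos: [0.5183, 0.2012, 0.1286]
tcp_rot: [0.0, 0.727, 0.686, 0.001]
ft_force: [5.4, 2.0, -0.4]
width: 0.131
gripper_force: 33.5
```

```bash
cat > look.py <<'E'
from plant import r
from h import *
import cv2,os
o=r.observe();print(tocase(o["tcp_pos"]).round(2),"F case",np.r_[o["ft_force"][:2]@RC,o["ft_force"][2]].round(1),"w",round(o["width"],3),round(o["gripper_force"],1),"t",round(o["clock"],2),"v",abs(o["qvel"]).max().round(3))
i=r.snapshot("top")[235:320,225:272]
if not os.path.exists("bail0.png"): cv2.imwrite("bail0.png",i)
b=cv2.imread("bail0.png"); d=cv2.absdiff(cv2.GaussianBlur(i,(3,3),0),cv2.GaussianBlur(b,(3,3),0)).max(2)
print("diff mean",d.mean().round(2),"changed px",(d>35).sum())
E
python3 look.py
```

```text
[-50.85 113.26 108.63] F case [ 5.3  2.3 -0.4] w 0.131 33.5 t 3.53 v 0.001
diff mean 0.0 changed px 0
```

Gripped: the width matches 12 mm. Now slide the first 10 mm, where the bail cannot come free yet.

Call:
servo_tool --gripper '[-1, -1, -1, -1, -1, -1, -1, -1, -1, -1]' --dp '[[0.1, 0, 0], [0.2, 0, 0], [0.3, 0, 0], [0.4, 0, 0], [0.5, 0, 0], [0.6, 0, 0], [0.7, 0, 0], [0.8, 0, 0], [0.9, 0, 0], [1, 0, 0]]' --dr '[[0, 0, 0], [0, 0, 0], [0, 0, 0], [0, 0, 0], [0, 0, 0], [0, 0, 0], [0, 0, 0], [0, 0, 0], [0, 0, 0], [0, 0, 0]]'

```text
clock: 4.42
tcp_pos: [0.5188, 0.2104, 0.1286]
tcp_rot: [0.001, 0.727, 0.686, 0.0]
ft_force: [4.2, -2.8, 1.0]
width: 0.126
gripper_force: 33.7
```

```bash
python3 look.py
```

```text
[-50.84 122.43 108.61] F case [ 4.4 -2.6  1. ] w 0.126 33.7 t 4.42 v 0.023
diff mean 2.6 changed px 2
```

Call:
servo_tool --gripper '[-1, -1, -1, -1, -1, -1, -1, -1, -1, -1]' --dp '[[0.03, 0, 0], [0.06, 0, 0], [0.09, 0, 0], [0.12, 0, 0], [0.15, 0, 0], [0.18, 0, 0], [0.2, 0, 0], [0.2, 0, 0], [0.2, 0, 0], [0.2, 0, 0]]' --dr '[[0, 0, 0], [0, 0, 0], [0, 0, 0], [0, 0, 0], [0, 0, 0], [0, 0, 0], [0, 0, 0], [0, 0, 0], [0, 0, 0], [0, 0, 0]]'

```text
clock: 5.3
tcp_pos: [0.5189, 0.2126, 0.1286]
tcp_rot: [0.001, 0.727, 0.686, 0.0]
ft_force: [4.7, -1.8, 0.7]
width: 0.129
gripper_force: 33.7
```

```bash
python3 look.py
```

```text
[-50.87 124.66 108.59] F case [ 4.8 -1.5  0.7] w 0.129 33.7 t 5.3 v 0.002
diff mean 8.68 changed px 149
```

Run:
```python
from plant import r
import cv2,numpy as np
a=r.snapshot("top")[180:345,170:300,::-1]; b=cv2.imread("pics/top0.png")[180:345,170:300]
cv2.imwrite("pics/cmp.png",cv2.resize(np.hstack([b,a]),None,fx=3,fy=3,interpolation=cv2.INTER_CUBIC))
```

```text
(no output)
```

View pics/cmp.png

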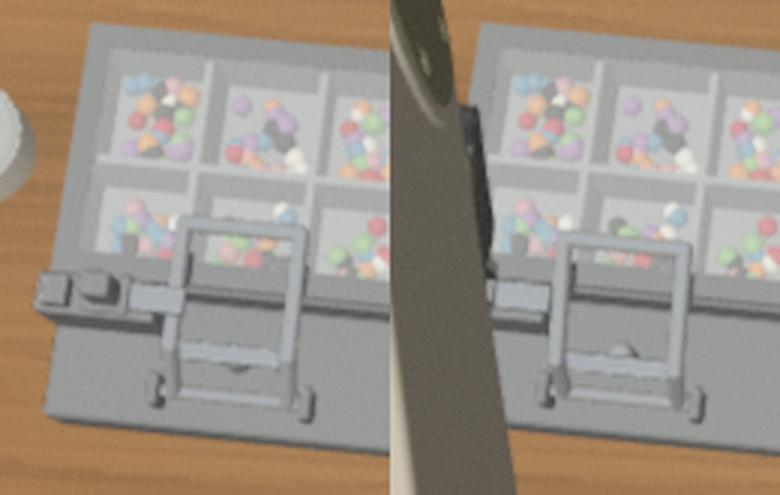

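The bail has sprung up: its bar moved from row 223 to 241 in the 3x crop, at about 11.4 mm of tab travel and with low force. I'll estimate its angle while releasing the tab and moving over.

Call:
servo_tool --gripper '[-0.3, -0.3, -0.3, -0.3, -0.3, -0.3, -0.3, -0.3, -0.3, -0.3]' --dp '[[0, 0, 0], [0, 0, 0], [0, 0, 0], [0, 0, -2], [0, 0, -4.5], [0, 0, -6.5], [-2.5, 1, -6.5], [-5, 2, -6.5], [-7, 2.5, -6.5], [-7, 2.5, -6.5]]' --dr '[[0, 0, 0], [0, 0, 0], [0, 0, 0], [0, 0, 0], [0, 0, 0], [0, 0, 0], [0, 0, 0], [0, 0, 0], [0, 0, 0], [0, 0, 0]]'

```text
clock: 6.23
tcp_pos: [0.5397, 0.1386, 0.1932]
tcp_rot: [0.0, 0.728, 0.685, -0.001]
ft_force: [0.2, -0.1, 0.1]
width: 0.344
gripper_force: 0.0
```

Run:
```python
from plant import r
from h import *
c=r.calibration("top")
for f in(0,.2,.25,.3,.35,.4,.45):
    p=(-88+84*np.cos(.389+f),55,62+84*np.sin(.389+f));print(f,np.round(p,1),proj(c,cw(*p)).round(1))
import cv2
for k in range(2):r.snapshot("scene")
o=r.observe();print(tocase(o["tcp_pos"]),abs(o["qvel"]).max(),o["width"],o["ft_force"],plan(o,(-26,55,175)))
c=r.calibration("wrist");i=r.snapshot("wrist")[:,:,::-1].copy()
cv2.imwrite("pics/w3.png",i)
for f in(.3,.35,.4):
    p=(-88+84*np.cos(.389+f),55,62+84*np.sin(.389+f));print(proj(c,cw(*p)))
```

```text
0 [-10.3  55.   93.9] [251.8 255.6]
0.2 [-18.2  55.  108.7] [249.8 258.8]
0.25 [-20.6  55.  112.1] [249.2 260. ]
0.3 [-23.2  55.  115.4] [248.7 261.3]
0.35 [-25.9  55.  118.6] [248.1 262.8]
0.4 [-28.8  55.  121.6] [247.6 264.4]
0.45 [-31.9  55.  124.5] [247.  266.2]
[-26.97018705  54.57431887 173.03860837] 0.028256867557898264 0.35249145049678293 [-0.19427798  0.7094927   0.26690233] (array([ 0.04,  0.1 , -0.2 ]), array([-0.001, -0.   , -0.006]))
[326.25790546 268.94030035]
[321.87130668 270.84559253]
[317.10111672 272.72020424]
```

Call:
servo_tool --gripper '[-0.3, -0.3, -0.3, -0.3, -0.3, -1, -1, -1, -1, -1]' --dp '[[0, 0.1, 2], [0, 0.1, 4], [0, 0.1, 6], [0, 0.1, 7], [0, 0.1, 7.6], [0, 0.1, 7.6], [0, 0.1, 7.6], [0, 0.1, 7.6], [0, 0.1, 7.6], [0, 0.1, 7.6]]' --dr '[[0, 0, 0], [0, 0, 0], [0, 0, 0], [0, 0, 0], [0, 0, 0], [0, 0, 0], [0, 0, 0], [0, 0, 0], [0, 0, 0], [0, 0, 0]]' --squeeze 20

```text
clock: 7.22
tcp_pos: [0.5412, 0.142, 0.1185]
tcp_rot: [0.0, 0.727, 0.686, 0.001]
ft_force: [1.6, 1.8, -0.0]
width: 0.084
gripper_force: 20.5
```

```bash
python3 look.py
python3 - <<'E'
from h import *
for f in np.arange(.3,1.95,.1): print(round(f,2),round(-88+84*np.cos(.389+f),1),round(62+84*np.sin(.389+f),1))
E
```

```text
[-24.89  55.32  98.53] F case [ 1.5  1.8 -0. ] w 0.084 20.5 t 7.22 v 0.005
diff mean 48.27 changed px 2497
0.3 -23.2 115.4
0.4 -28.8 121.6
0.5 -35.1 127.2
0.6 -41.8 132.2
0.7 -49.1 136.4
0.8 -56.7 140.0
0.9 -64.6 142.7
1.0 -72.8 144.6
1.1 -81.1 145.7
1.2 -89.5 146.0
1.3 -97.9 145.4
1.4 -106.2 144.0
1.5 -114.3 141.8
1.6 -122.1 138.8
1.7 -129.6 135.0
1.8 -136.7 130.5
1.9 -143.3 125.3
```

The bar is gripped: width 0.084 is about 7 to 8 mm. Swing along the arc.

Call:
servo_tool --gripper '[-1, -1, -1, -1, -1, -1, -1, -1, -1, -1]' --dp '[[0, -0.38, -0.44], [0, -0.81, -0.85], [0, -1.26, -1.23], [0, -1.73, -1.57], [0, -2.23, -1.88], [0, -2.75, -2.16], [0, -3.29, -2.4], [0, -3.85, -2.6], [0, -4.41, -2.76], [0, -4.9, -2.86]]' --dr '[[0, 0, 0], [0, 0, 0], [0, 0, 0], [0, 0, 0], [0, 0, 0], [0, 0, 0], [0, 0, 0], [0, 0, 0], [0, 0, 0], [0, 0, 0]]'

```text
clock: 8.1
tcp_pos: [0.4912, 0.1446, 0.1469]
tcp_rot: [0.0, 0.727, 0.686, 0.001]
ft_force: [1.4, 0.9, 2.0]
width: 0.077
gripper_force: 20.7
```

```bash
python3 look.py
```

```text
[-74.92  55.24 126.91] F case [1.4 1.  2. ] w 0.077 20.7 t 8.1 v 0.156
diff mean 49.84 changed px 2681
```

Call:
servo_tool --gripper '[-1, -1, -1, -1, -1, -1, -1, -1, -1, -1]' --dp '[[0, -0.67, -0.1], [0, -1.34, -0.14], [0, -2.01, -0.13], [0, -2.68, -0.06], [0, -3.34, 0.06], [0, -3.99, 0.23], [0, -4.62, 0.45], [0, -5.24, 0.73], [0, -5.83, 1.05], [0, -6.39, 1.41]]' --dr '[[0, 0, 0], [0, 0, 0], [0, 0, 0], [0, 0, 0], [0, 0, 0], [0, 0, 0], [0, 0, 0], [0, 0, 0], [0, 0, 0], [0, 0, 0]]'

```text
clock: 8.98
tcp_pos: [0.4268, 0.1481, 0.1315]
tcp_rot: [-0.0, 0.727, 0.686, -0.0]
ft_force: [-1.7, -1.0, 2.9]
width: 0.078
gripper_force: 20.4
```

```bash
python3 look.py
```

```text
[-139.42   55.27  111.47] F case [-1.6 -1.1  2.9] w 0.078 20.4 t 8.98 v 0.202
diff mean 40.18 changed px 1913
```

Call:
servo_tool --gripper '[-0.4, -0.4, -0.4, -0.4, -0.4, -0.4, -0.4, -0.4, -0.4, -0.4]' --dp '[[0, 0, 0], [0, 0, 0], [0, 0, 0], [0, 0, -2], [0, 0, -4], [0, 0, -6], [-3, 1.5, -6], [-6.5, 3.2, -6], [-10, 5, -6], [-12.5, 6.4, -6]]' --dr '[[0, 0, 0], [0, 0, 0], [0, 0, 0], [0, 0, 0], [0, 0, 0], [0, 0, 0], [0, 0, 0], [0, 0, 0], [0, 0, 0], [0, 0, 0]]'

```text
clock: 9.87
tcp_pos: [0.4853, 0.0172, 0.1922]
tcp_rot: [0.001, 0.727, 0.686, 0.0]
ft_force: [1.2, 0.5, 0.3]
width: 0.302
gripper_force: 0.0
```

Run:
```python
from plant import r
from h import *
import cv2
for k in range(4):r.snapshot("scene")
o=r.observe();print(tocase(o["tcp_pos"]),abs(o["qvel"]).max(),o["width"],o["ft_force"])
c=r.calibration("wrist");i=r.snapshot("wrist")[:,:,::-1].copy()
for p in((-74,-40,74),(-74,-100,74),(-142,55,126)):
    q=proj(c,cw(*p));cv2.drawMarker(i,tuple(int(v) for v in q),(0,0,255),0,12)
cv2.imwrite("pics/w4.png",np.hstack([i[60:,100:540],cv2.resize(r.snapshot("top")[150:360,160:420,::-1],(360,420))]))
```

```text
[-75.00253529 -70.47498942 171.58082716] 0.03578161321600742 0.3021348830731101 [ 0.49025922  0.4881657  -0.47676554]
```

View pics/w4.png

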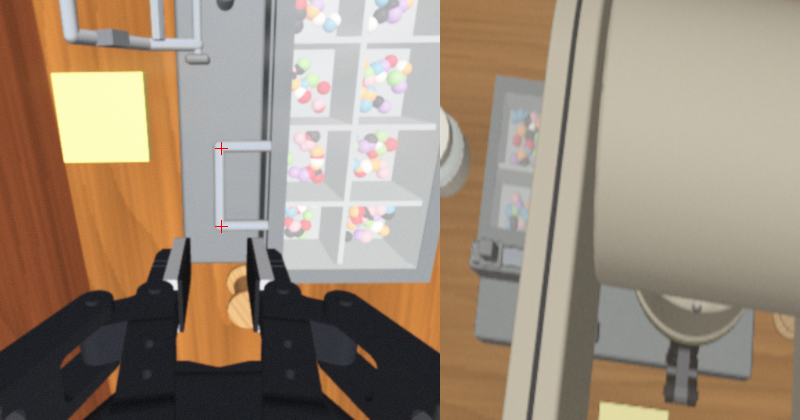

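The marks sit on the ends of the lid pull's bar at (221,148) and (221,226), the bail lies forward over the front, and spool and pad are in place. Descend and grip the pull.

Call:
servo_tool --gripper '[-0.4, -0.4, -0.4, -0.4, -0.4, -0.4, -0.4, -0.4, -0.4, -0.4]' --dp '[[0, 0.1, 2], [0, 0.1, 4], [0, 0.1, 6], [0, 0.1, 8], [0, 0.1, 9.5], [0, 0.1, 10.7], [0, 0.1, 11.2], [0, 0.1, 11.4], [0, 0.1, 11.4], [0, 0.1, 11.4]]' --dr '[[0, 0, 0], [0, 0, 0], [0, 0, 0], [0, 0, 0], [0, 0, 0], [0, 0, 0], [0, 0, 0], [0, 0, 0], [0, 0, 0], [0, 0, 0]]'

```text
clock: 11.0
tcp_pos: [0.486, 0.0198, 0.0788]
tcp_rot: [0.001, 0.727, 0.686, 0.001]
ft_force: [0.6, 0.1, -0.1]
width: 0.3
gripper_force: 0.0
```

Call:
servo_tool --gripper '[-0.6, -0.8, -1, -1, -1, -1, -1, -1, -1, -1]' --dp '[[0, 0, 0], [0, 0, 0], [0, 0, 0], [0, 0, 0], [0, 0, 0], [0, 0, 0], [0, 0, 0], [0, 0, 0], [0, 0, 0], [0, 0, 0]]' --dr '[[0, 0, 0], [0, 0, 0], [0, 0, 0], [0, 0, 0], [0, 0, 0], [0, 0, 0], [0, 0, 0], [0, 0, 0], [0, 0, 0], [0, 0, 0]]' --squeeze 30

```text
clock: 11.83
tcp_pos: [0.485, 0.0196, 0.0787]
tcp_rot: [-0.0, 0.727, 0.686, -0.0]
ft_force: [-6.6, -0.1, 7.3]
width: 0.076
gripper_force: 29.4
```

```bash
python3 look.py
python3 - <<'E'
import numpy as np
for k in range(4):
    a0=.4*k; print(k,[[0,round(16.4*(np.cos(a0)-np.cos(a)),2),round(-16.4*(np.sin(a)-np.sin(a0)),2)] for a in a0+np.arange(1,11)*.04])
E
```

```text
[-74.42 -69.86  58.68] F case [-6.6 -0.4  7.3] w 0.076 29.4 t 11.83 v 0.002
diff mean 22.75 changed px 1121
0 [[0, np.float64(0.01), np.float64(-0.66)], [0, np.float64(0.05), np.float64(-1.31)], [0, np.float64(0.12), np.float64(-1.96)], [0, np.float64(0.21), np.float64(-2.61)], [0, np.float64(0.33), np.float64(-3.26)], [0, np.float64(0.47), np.float64(-3.9)], [0, np.float64(0.64), np.float64(-4.53)], [0, np.float64(0.83), np.float64(-5.16)], [0, np.float64(1.05), np.float64(-5.78)], [0, np.float64(1.29), np.float64(-6.39)]]
1 [[0, np.float64(0.27), np.float64(-0.6)], [0, np.float64(0.56), np.float64(-1.19)], [0, np.float64(0.87), np.float64(-1.76)], [0, np.float64(1.21), np.float64(-2.32)], [0, np.float64(1.57), np.float64(-2.87)], [0, np.float64(1.95), np.float64(-3.41)], [0, np.float64(2.35), np.float64(-3.93)], [0, np.float64(2.78), np.float64(-4.43)], [0, np.float64(3.22), np.float64(-4.91)], [0, np.float64(3.68), np.float64(-5.38)]]
2 [[0, np.float64(0.48), np.float64(-0.45)], [0, np.float64(0.98), np.float64(-0.88)], [0, np.float64(1.49), np.float64(-1.28)], [0, np.float64(2.02), np.float64(-1.67)], [0, np.float64(2.57), np.float64(-2.04)], [0, np.float64(3.12), np.float64(-2.38)], [0, np.float64(3.7), np.float64(-2.7)], [0, np.float64(4.28), np.float64(-3.0)], [0, np.float64(4.88), np.float64(-3.27)], [0, np.float64(5.48), np.float64(-3.52)]]
3 [[0, np.float64(0.62), np.float64(-0.23)], [0, np.float64(1.24), np.float64(-0.43)], [0, np.float64(1.87), np.float64(-0.6)], [0, np.float64(2.51), np.float64(-0.75)], [0, np.float64(3.16), np.float64(-0.88)], [0, np.float64(3.8), np.float64(-0.97)], [0, np.float64(4.46), np.float64(-1.05)], [0, np.float64(5.11), np.float64(-1.09)], [0, np.float64(5.77), np.float64(-1.11)], [0, np.float64(6.42), np.float64(-1.11)]]
```

Gripped. Swing the lid in four 0.4 rad stages.

Call:
servo_tool --gripper '[-1, -1, -1, -1, -1, -1, -1, -1, -1, -1]' --dp '[[0, 0.01, -0.66], [0, 0.05, -1.31], [0, 0.12, -1.96], [0, 0.21, -2.61], [0, 0.33, -3.26], [0, 0.47, -3.9], [0, 0.64, -4.53], [0, 0.83, -5.16], [0, 1.05, -5.78], [0, 1.29, -6.39]]' --dr '[[0, 0, 0], [0, 0, 0], [0, 0, 0], [0, 0, 0], [0, 0, 0], [0, 0, 0], [0, 0, 0], [0, 0, 0], [0, 0, 0], [0, 0, 0]]'

```text
clock: 12.72
tcp_pos: [0.497, 0.019, 0.1419]
tcp_rot: [-0.001, 0.727, 0.686, -0.001]
ft_force: [-8.4, 0.7, -0.7]
width: 0.076
gripper_force: 29.2
```

```bash
python3 look.py
```

```text
[-62.41 -69.86 121.91] F case [-8.4  0.2 -0.7] w 0.076 29.2 t 12.72 v 0.149
diff mean 38.24 changed px 2019
```

Call:
servo_tool --gripper '[-1, -1, -1, -1, -1, -1, -1, -1, -1, -1]' --dp '[[0, 0.27, -0.6], [0, 0.56, -1.19], [0, 0.87, -1.76], [0, 1.21, -2.32], [0, 1.57, -2.87], [0, 1.95, -3.41], [0, 2.35, -3.93], [0, 2.78, -4.43], [0, 3.22, -4.91], [0, 3.68, -5.38]]' --dr '[[0, 0, 0], [0, 0, 0], [0, 0, 0], [0, 0, 0], [0, 0, 0], [0, 0, 0], [0, 0, 0], [0, 0, 0], [0, 0, 0], [0, 0, 0]]'

```text
clock: 13.6
tcp_pos: [0.5331, 0.017, 0.1973]
tcp_rot: [-0.002, 0.727, 0.686, -0.001]
ft_force: [-19.6, 2.0, 15.6]
width: 0.075
gripper_force: 30.3
```

```bash
python3 look.py
```

```text
[-26.29 -69.89 177.28] F case [-19.7   1.   15.6] w 0.075 30.3 t 13.6 v 0.221
diff mean 51.22 changed px 2623
```

A radial load of about 25 N is building up, which means my arc is slightly too tight. I'll add about 2.5 mm of outward shift to the next stage.

Call:
servo_tool --gripper '[-1, -1, -1, -1, -1, -1, -1, -1, -1, -1]' --dp '[[0, 0.2, -0.6], [0, 0.75, -1.1], [0, 1.29, -1.5], [0, 1.82, -1.88], [0, 2.4, -2.25], [0, 2.97, -2.6], [0, 3.55, -2.92], [0, 4.15, -3.22], [0, 4.76, -3.5], [0, 5.38, -3.75]]' --dr '[[0, 0, 0], [0, 0, 0], [0, 0, 0], [0, 0, 0], [0, 0, 0], [0, 0, 0], [0, 0, 0], [0, 0, 0], [0, 0, 0], [0, 0, 0]]'

```text
clock: 14.48
tcp_pos: [0.5896, 0.014, 0.2354]
tcp_rot: [0.001, 0.727, 0.686, 0.001]
ft_force: [-7.3, 3.3, 8.7]
width: 0.079
gripper_force: 30.8
```

```bash
python3 look.py
```

```text
[ 30.35 -69.91 215.43] F case [-7.5  2.9  8.7] w 0.079 30.8 t 14.48 v 0.254
diff mean 57.31 changed px 3030
```

Call:
servo_tool --gripper '[-1, -1, -1, -1, -1, -1, -1, -1, -1, -1]' --dp '[[0, 0.6, -0.28], [0, 1.22, -0.49], [0, 1.85, -0.67], [0, 2.49, -0.83], [0, 3.13, -0.96], [0, 3.78, -1.06], [0, 4.44, -1.15], [0, 5.1, -1.2], [0, 5.76, -1.22], [0, 6.4, -1.22]]' --dr '[[0, 0, 0], [0, 0, 0], [0, 0, 0], [0, 0, 0], [0, 0, 0], [0, 0, 0], [0, 0, 0], [0, 0, 0], [0, 0, 0], [0, 0, 0]]'

```text
clock: 15.37
tcp_pos: [0.6537, 0.0105, 0.2466]
tcp_rot: [0.0, 0.727, 0.687, 0.001]
ft_force: [-2.9, 3.6, 3.8]
width: 0.077
gripper_force: 30.5
```

```bash
python3 look.py
```

```text
[ 94.5  -69.93 226.57] F case [-3.1  3.5  3.8] w 0.077 30.5 t 15.37 v 0.239
diff mean 37.7 changed px 1522
```

Call:
servo_tool --gripper '[-1, -1, -0.5, -0.5, -0.5, -0.5, -0.5, -0.5, -0.5, -0.5]' --dp '[[0, 0, 0], [0, 0, 0], [0, 0, 0], [0, 0, 0], [0, 0, 0], [0, 0, -1], [0, 0, -3], [0, 0, -5], [0, 0, -7], [0, 0, -9]]' --dr '[[0, 0, 0], [0, 0, 0], [0, 0, 0], [0, 0, 0], [0, 0, 0], [0, 0, 0], [0, 0, 0], [0, 0, 0], [0, 0, 0], [0, 0, 0]]'

```text
clock: 16.25
tcp_pos: [0.6523, 0.0096, 0.3369]
tcp_rot: [0.0, 0.727, 0.686, 0.0]
ft_force: [1.3, 1.2, 0.0]
width: 0.248
gripper_force: 0.0
```

Call:
servo_tool --gripper '[-0.5, -0.5, -0.5, -0.5, -0.5, -0.5, -0.5, -0.5, -0.5, -0.5]' --dp '[[-3, 0, 0], [-6, 0, 0], [-9, 0, 0], [-12, 0, 0], [-15, 0, 0], [-18, 0, 0], [-21, 0, 0], [-24, 0, 0], [-25, 0, 0], [-25, 0, 0]]' --dr '[[0, 0, 0], [0, 0, 0], [0, 0, 0], [0, 0, 0], [0, 0, 0], [0, 0, 0], [0, 0, 0], [0, 0, 0], [0, 0, 0], [0, 0, 0]]'

```text
clock: 17.08
tcp_pos: [0.6371, -0.2428, 0.3353]
tcp_rot: [0.0, 0.729, 0.685, -0.0]
ft_force: [0.1, -0.0, -0.1]
width: 0.252
gripper_force: 0.0
```

Run:
```python
from plant import r
import cv2
cv2.imwrite("pics/s9.png",r.snapshot("scene")[:,:,::-1])
t=r.snapshot("top")[:,:,::-1]
cv2.imwrite("pics/t9.png",t)
print(r.observe()["tcp_pos"])
```

```text
[ 0.63795899 -0.23939217  0.33550705]
```

View pics/s9.png

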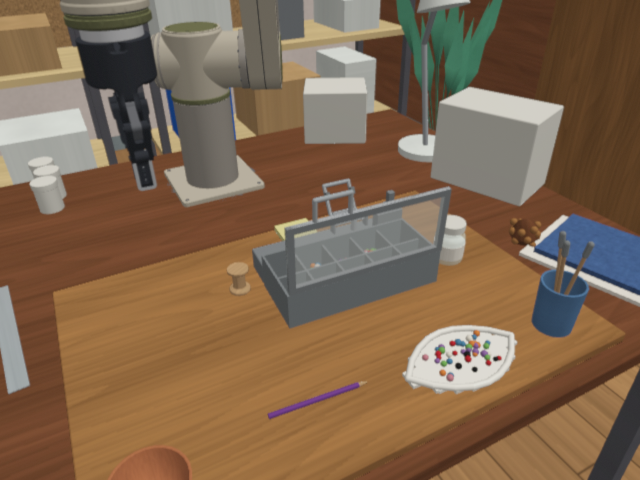

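View pics/t9.png

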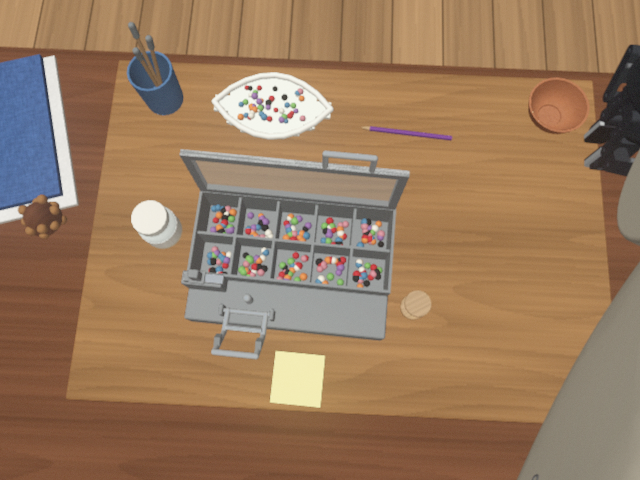

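The lid stands upright (pull at (350,156) in the top view). The bail is swung over to the front, with its bar at (235,353). Jar, spool and pad are at the same pixels as at the start, and the arm is clear.

```bash
python3 -c "
from plant import r
print(r.job_done())"
```

```text
the job is handed in; nothing more can be done
None
```

The job is handed in at about 17 s on the robot clock: the tab was slid about 11.4 mm without meeting its stop, the bail is swung over to the front, the lid stands upright and released, and the final pictures show the jar, spool and pad where they started.

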